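# Empty the tipping boat into the tube discard box

### The job

Push the steel boat along its rails, level, through the slot in the cover plate of the discard box until it is fully in against the front stops, then push its upright lever forward to tip it about 40 degrees nose down inside, so that all three used microtubes drop into the box. Let the boat come level again and draw it back along the rails to its rear stops. The boat must not touch the edges of the slot at any time; leave the jar, bottle and timer alone.

Things in the scene. Friction and masses are not known exactly. Their poses are not given: they have to be found in the camera images.
- discard_box: fixed discard box with boat loader. Clear box behind a grey slotted cover plate; in front, on posts, two level rails run to the slot. Origin: on the bench (z 0) on the rails' mid-line, right below the boat's pin when fully in; x along the rails into the box, y left, z up. Clear box x 15 to 175, y +-75, lid top z 191, white tray inside. In front of the plate nothing of it rises above z 131 (mm)
- cover_plate: the grey upright cover plate of the discard box, fixed to it, 5 thick, 164 wide, 192 high, with one rectangular slot 76 wide and 48 high. Same origin and axes as discard_box; the slot spans y +-38 and z 96 to 144 (24 below and 24 above the boat's pin)
- slot (a point): centre of the slot, in the middle of the plate's thickness: x 12.5, y 0, z 120 mm in the discard box's frame
- boat: loose steel tipping boat, 0.3 kg, on the rails. Origin on the axis of its front cross pin (8 dia, 84 long), z 120 over the bench when level; x to the nose. Pan x 12 to 100, 60 wide, z -4 to 12, floor top z -1.5; rear bar at x -80 (8 dia); counterweight x -86 to -46, y +-22, z -24 to -4. Slides with about 1 N, 2 mm side play. Pitch is + nose down; tail-heavy, so it falls back level by itself (mm)
- rail_end (a point): middle of the two aluminium rails' rear end, on their sliding tops: (-206, 0, 116) mm in the box frame. Rails run from here to x 9, at y +-33 to +-49, outer lips to z 130. Steel stops at both ends, tops z 130 to 131: rear ones met by the boat's rear bar at boat x = -116, front ones by its pin at boat x = 0, with a small hook over each pin end
- boss (a point): centre of the rear face of the black rubber push boss, 16 dia, 14 long, on the rear of the boat's lever: (-79, 0, 14) mm in the boat's frame. Pushed here the boat slides level; pushed forward higher on the lever it may tip too early. Drawn back with a jerk high on the lever, its nose hops up; drawn low and slowly it stays level
- lever_top (a point): rounded top of the boat's upright flat lever: (-62, 0, 82) mm in the boat's frame. The lever is x -65 to -59, y +-12, from z 2 up. With the pin at the front stops, 1 to 2 N forward near the top tips the boat about its pin; tubes slide out at 15 to 25 degrees, and at about 48 degrees the pan's underside meets the slot's lower edge
- nose (a point): middle of the lower edge of the boat's open nose: (100, 0, -4) mm in the boat's frame
- tube_0: clear lying microtube, 40 long (its y), 21 over the lid (x), 14 high, 10 g; lies crosswise in the boat's pan; origin at the middle of its underside
- tube_1: clear lying microtube, 40 long (its y), 21 over the lid (x), 14 high, 10 g; lies crosswise in the boat's pan; origin at the middle of its underside
- tube_2: clear lying microtube, 40 long (its y), 21 over the lid (x), 14 high, 10 g; lies crosswise in the boat's pan; origin at the middle of its underside
- jar: bystander: white jar with blue screw cap, 63 dia, 53 high, right of the loader; origin at the centre of its underside
- amber_bottle: bystander: amber bottle with blue cap, 52 dia, 125 high, right of the discard box; origin at the centre of its underside
- timer: bystander: flat white lab timer, 66x58x19, right of the loader near the front; origin at the centre of its underside

How it is judged:
By the outcome, as a careful person would: the job done as asked, in the order asked, and still so for the second after the job is handed in, with the robot touching nothing.
It also fails if it takes over 58 s, if anything falls off the work surface, if the arm or the gripper's body presses on something with over 40 N, if the wrist force passes 120 N, or if a joint passes its speed limit or range.

### The arm

A 6-joint arm with a two-finger parallel gripper is mounted at the origin on a cart in front of the work surface, level with it; the furniture and walls round the work are solid. World frame = base frame: x ahead of the robot, y to its left, z up, the work surface at z = 0. Lengths are in m, angles in rad, forces in N, time in s.
With the tool pointing down it reaches from about 0.25 to 0.775 m from the base axis. Payload 4 kg.
Tool frame: the origin (TCP) lies at the very end of the fingers, on their centre line; the grasp point (between the pads) lies 19 mm behind it; z points along the fingers, y is the line along which they close (so a half turn about z gives the same grasp; the last joint's range is limited). The gripper opens to 94 mm and grips with 3 to 60 N. Pads are 16 mm wide; open, the fingers measure 119 mm over their backs; the gripper's body (75 mm by 177 mm) begins 78 mm behind the grasp point.
Start: joints at [1.001, 0.087, 1.371, -0, 1.684, -0.103], TCP at [0.248, 0.491, 0.206] pointing down, gripper open.
Joint ranges: [-3.1, 3.1], [-0.76, 2.03], [0.27, 2.55], [-1.08, 4.22], [0.17, 2.65], [-2.57, 2.57]. Speed limits (rad/s): [2.79, 2.79, 3.14, 3.14, 3.14, 3.14].

### API

Orientations are given as a unit quaternion [w, x, y, z].
In Python, from cell import * gives the robot as it stands.
- The arm moves only by the tool arm_command, never from a script. Its argument "moves" is a list of rows, each a list of 6 numbers: the shift along the tool's x, y, z normalised to -1 to 1, where 1 is 300 mm, then the turn, a rotation vector about the tool's x, y, z normalised to -1 to 1, where 1 is pi rad. A call has 1 to 12 rows; each row shifts and turns the commanded pose from where the row before left it, along the tool's axes as they then stand; what a row does not reach is not made up. A row lasts 1/12 s, in which the tool goes at most 41.7 mm and 7.16 degrees, less where a joint would pass 70% of its speed; a pose out of reach is approached as far as the arm can. A call with a number of a shift or a turn outside -1 to 1 is refused whole. A call with a gripper value outside its range is refused whole. "fingers" is the opening, from 0 (shut) to 1 (fully open), set as the call begins (left out, the last holds). The fingers move at their own pace and stop on an object; "squeeze" is the grip in N (left out, the last holds). Time passes only in rows, so rows that do not move let the fingers close. It gives the time, the measured TCP pose, the force, the opening and the grip force at its end, in the units of the state.
- get_obs(): the state, without advancing time (a new reading comes with each control period).
- grab_frame(name): name is "scene" or "top" or "wrist"; returns the picture (480x640x3 uint8, red, green, blue); there is no depth.
- get_calibration(name): a dict with "fx", "fy", "cx", "cy" (pixels), "k1" (the pictures are not rectified: a ray, as slopes to the right and down, at radius r is drawn at 1 + k1 r^2 times it, then the intrinsics apply), "xyz" and "rotation" of the camera in the world; the wrist camera has in their place "tool_from_camera" (4x4, takes a point from camera to tool coordinates, whose origin is the TCP and whose axes are the flange's). Camera axes: x right, y up, looking along -z (the intrinsics and any distortion apply to the point x, -y, -z); pixel columns grow to the right and rows downward; lengths in m; the calibration is good to about 2 mm. A picture is of the moment at which its call begins: read the wrist's pose just before it. get_calibration takes no time and is no camera call.
- hand_in(): hands the job in; it is judged then, once.
The state is a dict: "time": time; "joint_pos": joint angles; "dq": joint speeds; "joint_torque": joint torques, N m; "position": TCP position; "eef_rot": TCP orientation; "ft_force": force on the tool from outside, world axes, zero at the start; "torque": the same for the moment, N m; "finger_gap": opening from 0.0 (shut) to 1.0 (fully open); "grasp_force": force on a finger pad.
Only numpy, scipy, OpenCV 4.12 (cv2) and the standard library are available. Lean on these libraries where they do the work, as an engineer would, in place of code of your own. Each camera call takes 0.05 s, during which the arm holds its last target. There are 200 camera calls.

## Working session

There is one attempt and no reset: what is moved stays moved. The work goes in short steps, Python scripts to look and compute and a tool call to move; the robot and the scene stay as the last step left them, time stands still between calls to the robot, and variables do not carry over. Pictures are saved under pics/ and viewed, at most 10 in all, crops included, and the job is handed in when it is done.

Besides the shell and the picture viewer there is one more tool, called after ">>>" as name(argument=value, ...) on one line, values as JSON. arm_command: Moves the arm, as the interface text tells. Scaled input: -1 to 1 covers 300 mm each way for a shift and pi rad each way for a turn. Its arguments: {"type":"object","properties":{"moves":{"type":"array","items":{"type":"array","items":{"type":"number","minimum":-1,"maximum":1}}},"fingers":{"type":"number"},"squeeze":{"type":"number"}},"required":["moves"]}

```bash
mkdir -p pics; ls; python3 - <<'E'
from cell import *
import cv2
o=get_obs();print(o['time'],o['position'],o['eef_rot'],o['ft_force'])
for n in('scene','top'):
    cv2.imwrite(f'pics/{n}0.png',grab_frame(n)[:,:,::-1]);print(n,get_calibration(n))
print(get_calibration('wrist'))
E
```

```text
pics
0.0 [0.24722148 0.4906857  0.2043002 ] [-3.44211077e-04  2.31291560e-01  9.72883856e-01 -1.04768535e-03] [ 0.28317196 -0.12604965  0.26585148]
scene {'fx': 526.1695906188124, 'fy': 526.1695906188124, 'cx': 321.58878466972146, 'cy': 245.79708056307723, 'k1': -0.06259220381211923, 'xyz': array([ 0.11431111, -0.80146515,  0.75846273]), 'rotation': array([ 0.86371831,  0.41590216, -0.11878066, -0.25866433])}
top {'fx': 539.923916380959, 'fy': 539.923916380959, 'cx': 313.702876484934, 'cy': 240.47635147234894, 'k1': -0.00751683591034675, 'xyz': array([ 0.38484278, -0.14987085,  1.12295627]), 'rotation': array([ 0.7135799 ,  0.05618804, -0.05568174, -0.69609351])}
{'fx': 360.38636390098196, 'fy': 360.38636390098196, 'cx': 322.27498815624136, 'cy': 247.8112819436389, 'k1': 0.006034620766361784, 'tool_from_camera': array([[ 7.78459234e-04,  9.61940251e-01,  2.73258757e-01,
         7.96263472e-02],
       [ 9.99999612e-01, -8.61448464e-04,  1.83719710e-04,
         1.20879601e-03],
       [ 4.12125721e-04,  2.73258508e-01, -9.61940548e-01,
        -1.79349221e-01],
       [ 0.00000000e+00,  0.00000000e+00,  0.00000000e+00,
         1.00000000e+00]])}
```

View pics/top0.png

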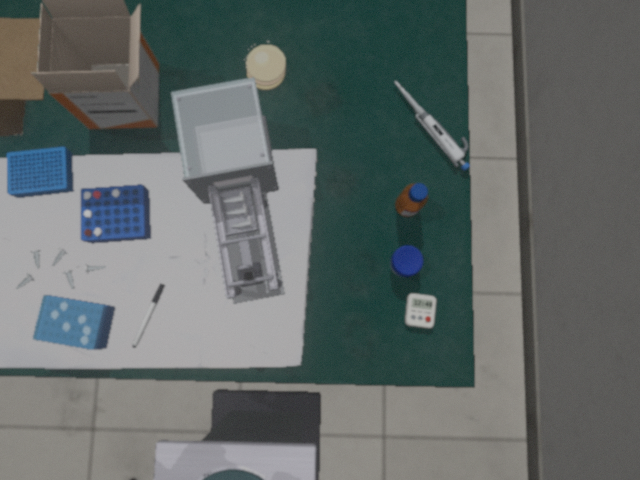

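View pics/scene0.png

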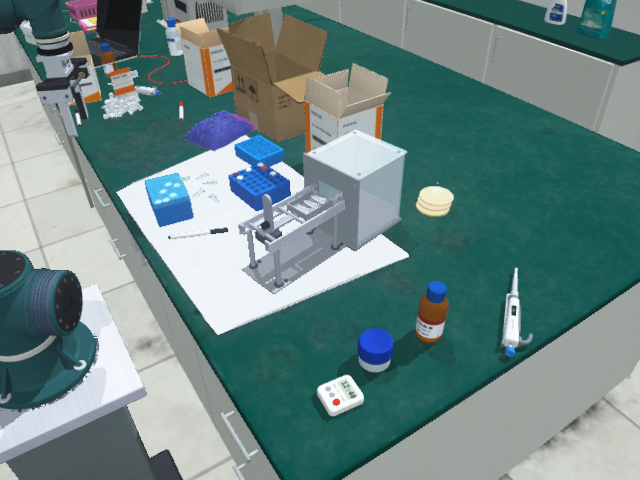

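The top view shows the box at about (225,140), with rails running from the plate (~(240,185)) to their rear end (~(258,297)) and the boss near (250,272). The scene view shows the lever top at about (267,200). I'll zoom in on both.

```bash
python3 - <<'E'
import cv2
a=cv2.imread('pics/top0.png')[165:310,190:300];b=cv2.imread('pics/scene0.png')[170:300,225:355]
a=cv2.resize(a,None,fx=4,fy=4,interpolation=cv2.INTER_CUBIC)[:,:395];b=cv2.resize(b,None,fx=4,fy=4,interpolation=cv2.INTER_CUBIC)[:,:400]
b=cv2.copyMakeBorder(b,0,a.shape[0]-b.shape[0],0,0,0)
cv2.imwrite('pics/z.png',cv2.hconcat([a,b]))
E
```

```text
(no output)
```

View pics/z.png

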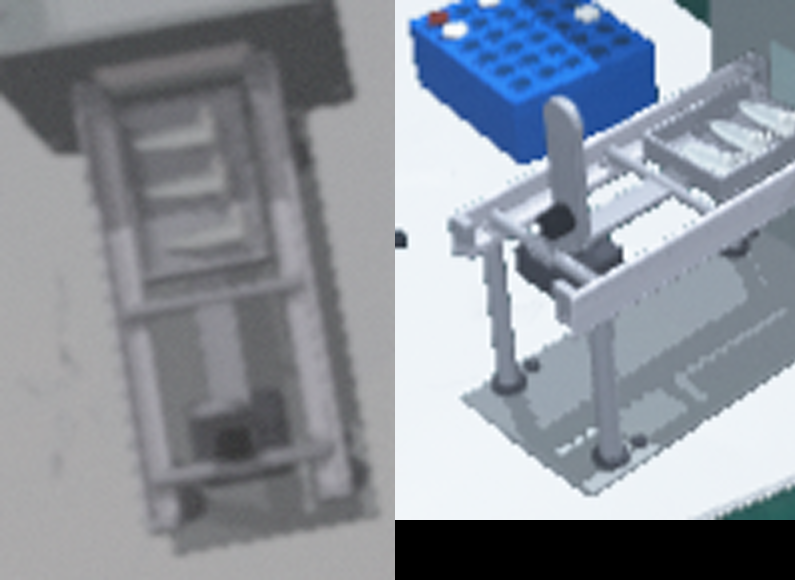

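```bash
cat > h.py <<'E'
import numpy as np, cv2
from scipy.spatial.transform import Rotation as R
from cell import *
def rq(q): return R.from_quat([q[1],q[2],q[3],q[0]]).as_matrix()
def campose(n,obs=None):
    c=get_calibration(n)
    if n!='wrist': return c,np.array(c['xyz']),rq(c['rotation'])
    T=c['tool_from_camera'];Rt=rq(obs['eef_rot'])
    return c,np.array(obs['position'])+Rt@T[:3,3],Rt@T[:3,:3]
def K(c): return np.array([[c['fx'],0,c['cx']],[0,c['fy'],c['cy']],[0,0,1]]),np.array([c['k1'],0,0,0.])
def ray(n,uv,obs=None):
    c,o,M=campose(n,obs);k,d=K(c)
    p=cv2.undistortPoints(np.array([[uv]],float),k,d)[0,0]
    return o,M@np.array([p[0],-p[1],-1])
def onz(n,uv,z,obs=None):
    o,d=ray(n,uv,obs);return o+d*(z-o[2])/d[2]
def proj(n,P,obs=None):
    c,o,M=campose(n,obs);k,d=K(c)
    q=(np.atleast_2d(P)-o)@M; q=q*[1,-1,-1]
    return cv2.projectPoints(q,np.zeros(3),np.zeros(3),k,d)[0][:,0]
def two(uv1,uv2):
    o1,d1=ray('top',uv1);o2,d2=ray('scene',uv2)
    s=np.linalg.lstsq(np.c_[d1,-d2],o2-o1,rcond=None)[0]
    return (o1+d1*s[0]+o2+d2*s[1])/2,np.linalg.norm(o1+d1*s[0]-o2-d2*s[1])
E
python3 - <<'E'
from h import *
t=lambda u,v:(190+u/4-.4,165+v/4-.4); s=lambda u,v:(225+(u-395)/4-.4,170+v/4-.4)
for nm,p,z in [('pinL',(125,318),.12),('pinR',(302,285),.12),('barL',(157,475),.12),('barR',(328,450),.12),('rearL',(152,530),.13),('rearR',(350,493),.13),('frontL',(80,95),.13),('frontR',(280,65),.13)]:
    print(nm,onz('top',t(*p),z).round(4))
# scene: bar left (497,215) right (595,278), lever top (565,100)
for nm,p,z in [('barL',(500,213),.12),('barR',(595,278),.12),('pinL',(612,152),.12),('pinR',(712,212),.12),('rearL',(455,222),.13),('rearR',(565,293),.13)]:
    print('S',nm,onz('scene',s(*p),z).round(4))
E
```

```text
pinL [0.5338 0.0271 0.12  ]
pinR [ 0.5515 -0.0554  0.12  ]
barL [0.4605 0.0084 0.12  ]
barR [ 0.4741 -0.0705  0.12  ]
rearL [0.4345 0.0079 0.13  ]
rearR [ 0.4536 -0.0822  0.13  ]
frontL [0.6383 0.0522 0.13  ]
frontR [ 0.6553 -0.0418  0.13  ]
S barL [0.4633 0.013  0.12  ]
S barR [ 0.4776 -0.0619  0.12  ]
S pinL [0.5384 0.0288 0.12  ]
S pinR [ 0.5544 -0.0472  0.12  ]
S rearL [0.4354 0.006  0.13  ]
S rearR [ 0.4541 -0.0757  0.13  ]
```

>>> arm_command(moves=[[0,0,-0.056,0,0,-0.036],[0,0,-0.056,0,0,-0.036],[0,0,-0.056,0,0,-0.036],[0,0,-0.056,0,0,-0.036],[0,0,-0.056,0,0,-0.036],[0,0,-0.056,0,0,-0.036],[-0.02,-0.132,0,0,0,0],[-0.02,-0.132,0,0,0,0],[-0.02,-0.132,0,0,0,0],[-0.02,-0.132,0,0,0,0],[-0.02,-0.132,0,0,0,0],[-0.02,-0.132,0,0,0,0]], fingers=0)

```text
time: 1.1
position: [0.3326, 0.2647, 0.3058]
eef_rot: [-0.0, -0.106, 0.994, -0.0]
ft_force: [1.7, 0.1, -1.1]
finger_gap: 0.186
grasp_force: 0.0
```

>>> arm_command(moves=[[-0.02,-0.132,0,0,0,0],[-0.02,-0.132,0,0,0,0],[-0.02,-0.132,0,0,0,0],[-0.02,-0.132,0,0,0,0],[-0.02,-0.132,0,0,0,0],[-0.02,-0.132,0,0,0,0],[-0.02,-0.132,0,0,0,0],[-0.02,-0.132,0,0,0,0],[0,0,0,0,0,0],[0,0,0,0,0,0]])

```text
time: 1.93
position: [0.4462, -0.0348, 0.3051]
eef_rot: [-0.001, -0.104, 0.995, 0.001]
ft_force: [0.1, 0.7, 1.0]
finger_gap: 0.01
grasp_force: 0.0
```

```bash
python3 - <<'E'
from h import *
o=get_obs();np.save('o1.npy',o,allow_pickle=True)
print(o['time'],o['position'],rq(o['eef_rot']).round(3).tolist(),o['finger_gap'],o['ft_force'])
cv2.imwrite('pics/w1.png',grab_frame('wrist')[:,:,::-1])
E
```

```text
1.9333 [ 0.44615346 -0.03476395  0.30508114] [[-0.979, -0.206, -0.003], [-0.206, 0.979, 0.001], [0.002, 0.002, -1.0]] 0.010035791444863084 [0.09340696 0.65123285 1.01402432]
```

View pics/w1.png

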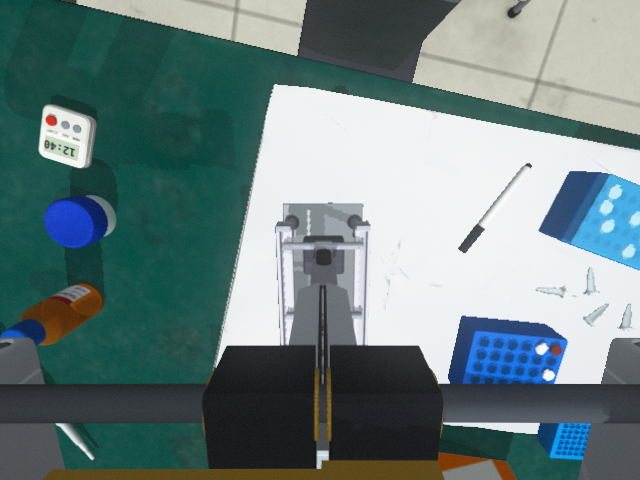

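The wrist view shows the rails running straight down the picture, so yaw is well aligned. The rail rear ends are at (277..369, 224), the rear bar at (283..365, 243) and the boss at about (323,257).

```bash
python3 - <<'E'
from h import *
o=np.load('o1.npy',allow_pickle=True).item()
w=cv2.imread('pics/w1.png')
c=cv2.resize(w[195:335,260:385],None,fx=4,fy=4,interpolation=cv2.INTER_CUBIC);cv2.imwrite('pics/w1z.png',c)
for nm,p,z in [('barL',(365,244),.12),('barR',(283,244),.12),('rL',(369,224),.13),('rR',(277,224),.13),('fL',(366,340),.13),('fR',(278,340),.13),('boss',(323,257),.142)]:
    print(nm,onz('wrist',p,z,o).round(4))
E
```

```text
barL [0.4562 0.0142 0.12  ]
barR [ 0.4739 -0.0698  0.12  ]
rL [0.4327 0.0114 0.13  ]
rR [ 0.4518 -0.0789  0.13  ]
fL [0.5599 0.0396 0.13  ]
fR [ 0.5799 -0.0552  0.13  ]
boss [ 0.4726 -0.0273  0.142 ]
```

View pics/w1z.png

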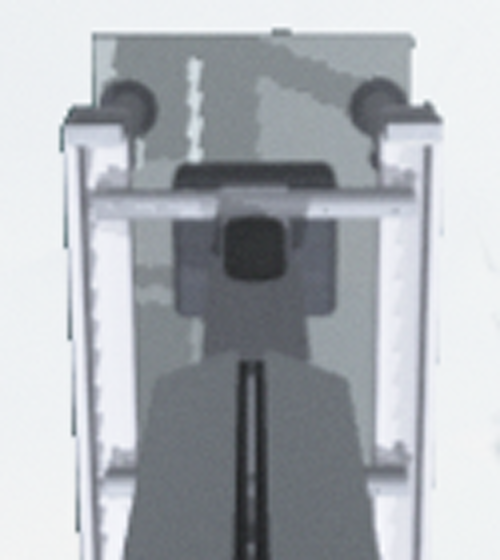

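>>> arm_command(moves=[[0,0.007,0.1,0,0,0],[0,0,0.1,0,0,0],[0,0,0.1,0,0,0],[0,0,0.1,0,0,0],[0,0,0.1,0,0,0],[0,0,0.077,0,0,0],[0,0,0,0,0,0],[0,0,0,0,0,0],[0,0,0,0,0,0]], squeeze=20)

```text
time: 2.73
position: [0.4466, -0.0302, 0.1351]
eef_rot: [0.001, -0.107, 0.994, -0.0]
ft_force: [0.3, 1.0, 0.5]
finger_gap: 0.007
grasp_force: 0.0
```

```bash
cat >> h.py <<'E'
E=np.array([.979,.206]);N=np.array([-.206,.979])
def st():
    o=get_obs();p=np.array(o['position']);f=np.array(o['ft_force'])
    print('t',round(o['time'],2),'s',(p[:2]@E).round(4),'n',(p[:2]@N).round(4),'z',p[2].round(4),'F_s,n,z',(f[:2]@E).round(2),(f[:2]@N).round(2),f[2].round(2))
    return o
E
python3 - <<'E'
from h import *
o=st()
b=grab_frame('scene')[150:300,215:355,::-1];cv2.imwrite('pics/s2.png',cv2.resize(b,None,fx=4,fy=4,interpolation=2))
E
```

```text
t 2.73 s 0.431 n -0.1216 z 0.1351 F_s,n,z 0.51 0.92 0.5
```

View pics/s2.png

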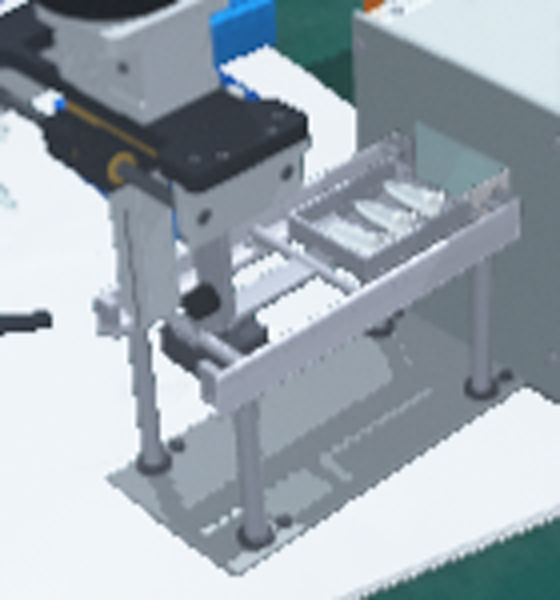

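The fingers stand behind the boss, near (165,300) in the crop, and the boss is at (200,300). The bar is clear of the tip.

>>> arm_command(moves=[[-0.01,0,0.01,0,0,0],[-0.01,0,0,0,0,0],[-0.01,0,0,0,0,0],[-0.01,0,0,0,0,0],[-0.01,0,0,0,0,0],[-0.012,0,0,0,0,0],[-0.012,0,0,0,0,0],[-0.012,0,0,0,0,0],[-0.012,0,0,0,0,0],[-0.012,0,0,0,0,0],[-0.012,0,0,0,0,0],[-0.012,0,0,0,0,0]])

```text
time: 3.78
position: [0.4854, -0.0226, 0.1302]
eef_rot: [-0.0, -0.106, 0.994, 0.0]
ft_force: [-3.5, -1.1, 3.6]
finger_gap: 0.005
grasp_force: 1.7
```

>>> arm_command(moves=[[-0.012,0,0,0,0,0],[-0.012,0,0,0,0,0],[-0.012,0,0,0,0,0],[-0.012,0,0,0,0,0],[-0.012,0,0,0,0,0],[-0.012,0,0,0,0,0],[-0.012,0,0,0,0,0],[-0.012,0,0,0,0,0],[-0.012,0,0,0,0,0],[-0.012,0,0,0,0,0]])

```text
time: 4.62
position: [0.5206, -0.015, 0.1302]
eef_rot: [0.0, -0.106, 0.994, 0.0]
ft_force: [-4.1, -0.8, 2.8]
finger_gap: 0.004
grasp_force: 1.7
```

```bash
python3 - <<'E'
from h import *
o=st()
a=grab_frame('top')[165:310,190:300,::-1];b=grab_frame('scene')[150:295,215:355,::-1]
cv2.imwrite('pics/s3.png',cv2.resize(cv2.hconcat([a,b]),None,fx=3.1,fy=3.1,interpolation=2))
E
```

```text
t 4.62 s 0.5066 n -0.1219 z 0.1302 F_s,n,z -4.19 0.08 2.83
```

View pics/s3.png

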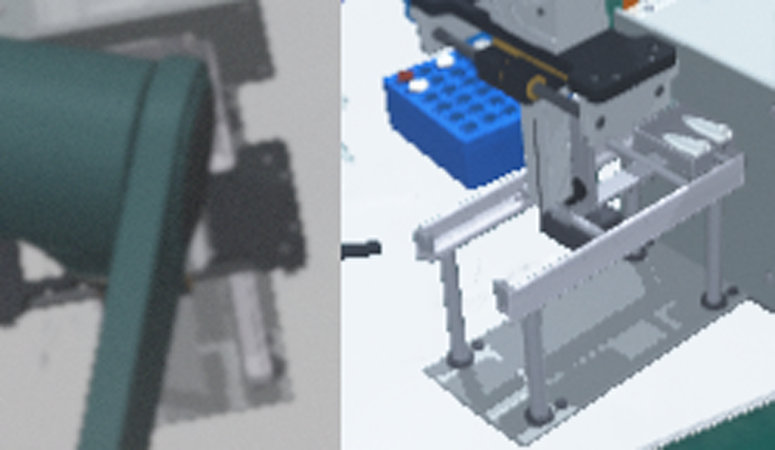

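Boat is level and nose partly into the slot. There is some vertical force on the tip, so I'll back off slightly, check the bias, and raise the tip a little.

>>> arm_command(moves=[[0.01,0,0,0,0,0],[0.015,0,0,0,0,0],[0,0,0,0,0,0],[0,0,0,0,0,0],[0,0,0,0,0,0]])

```text
time: 5.13
position: [0.5129, -0.0167, 0.1302]
eef_rot: [0.0, -0.106, 0.994, 0.0]
ft_force: [-0.0, 0.1, 0.3]
finger_gap: 0.002
grasp_force: 0.0
```

>>> arm_command(moves=[[0,0,-0.008,0,0,0],[0,0,0,0,0,0],[-0.008,0,0,0,0,0],[-0.008,0,0,0,0,0],[-0.008,0,0,0,0,0],[-0.008,0,0,0,0,0],[-0.008,0,0,0,0,0],[-0.008,0,0,0,0,0]])

```text
time: 5.8
position: [0.5267, -0.0137, 0.1325]
eef_rot: [-0.001, -0.106, 0.994, -0.0]
ft_force: [-2.3, -1.0, 0.9]
finger_gap: 0.007
grasp_force: 1.3
```

>>> arm_command(moves=[[-0.008,0,0,0,0,0],[-0.008,0,0,0,0,0],[-0.008,0,0,0,0,0],[-0.008,0,0,0,0,0],[-0.008,0,0,0,0,0],[-0.008,0,0,0,0,0],[-0.008,0,0,0,0,0],[-0.008,0,0,0,0,0],[-0.008,0,0,0,0,0],[-0.008,0,0,0,0,0]])

```text
time: 6.63
position: [0.5507, -0.0085, 0.1326]
eef_rot: [0.0, -0.106, 0.994, 0.0]
ft_force: [-1.6, -0.6, 1.3]
finger_gap: 0.004
grasp_force: 1.2
```

>>> arm_command(moves=[[-0.005,0,0,0,0,0],[-0.005,0,0,0,0,0],[-0.005,0,0,0,0,0]])

```text
time: 6.88
position: [0.555, -0.0076, 0.1325]
eef_rot: [0.0, -0.106, 0.994, 0.0]
ft_force: [-2.4, -0.0, 0.7]
finger_gap: 0.006
grasp_force: 1.1
```

>>> arm_command(moves=[[-0.005,0,0,0,0,0],[-0.005,0,0,0,0,0],[-0.005,0,0,0,0,0]])

```text
time: 7.13
position: [0.5574, -0.0073, 0.1325]
eef_rot: [-0.003, -0.106, 0.994, -0.0]
ft_force: [-9.7, -1.8, 5.6]
finger_gap: 0.006
grasp_force: 5.0
```

>>> arm_command(moves=[[-0.004,0,0,0,0,0],[-0.004,0,0,0,0,0]])

```text
time: 7.3
position: [0.5575, -0.0073, 0.1325]
eef_rot: [-0.005, -0.105, 0.994, -0.001]
ft_force: [-14.7, -4.3, 8.1]
finger_gap: 0.003
grasp_force: 7.6
```

>>> arm_command(moves=[[-0.004,0,0,0,0,0],[-0.004,0,0,0,0,0]])

```text
time: 7.47
position: [0.5577, -0.0073, 0.1325]
eef_rot: [-0.008, -0.105, 0.994, -0.001]
ft_force: [-19.5, -4.4, 10.5]
finger_gap: 0.006
grasp_force: 10.4
```

Against the front stops: the force rises and travel stops. Back off and rise to the lever top.

>>> arm_command(moves=[[0.006,0,0,0,0,0],[0.006,0,0,0,0,0],[0.006,0,0,0,0,0],[0.006,0,0,0,0,0],[0.006,0,0,0,0,0],[0.02,0,0,0,0,0],[0,0,-0.06,0,0,0],[0,0,-0.06,0,0,0],[0,0,-0.055,0,0,0],[0,0,0,0,0,0],[0,0,0,0,0,0]])

```text
time: 8.38
position: [0.5501, -0.0088, 0.186]
eef_rot: [0.002, -0.106, 0.994, -0.0]
ft_force: [0.1, -0.3, -1.0]
finger_gap: 0.002
grasp_force: 0.0
```

```bash
python3 - <<'E'
from h import *
o=st()
b=grab_frame('scene')[130:290,225:415,::-1]
cv2.imwrite('pics/s4.png',cv2.resize(b,None,fx=3.7,fy=3.7,interpolation=2))
E
```

```text
t 8.38 s 0.5367 n -0.122 z 0.186 F_s,n,z 0.07 -0.36 -0.95
```

View pics/s4.png

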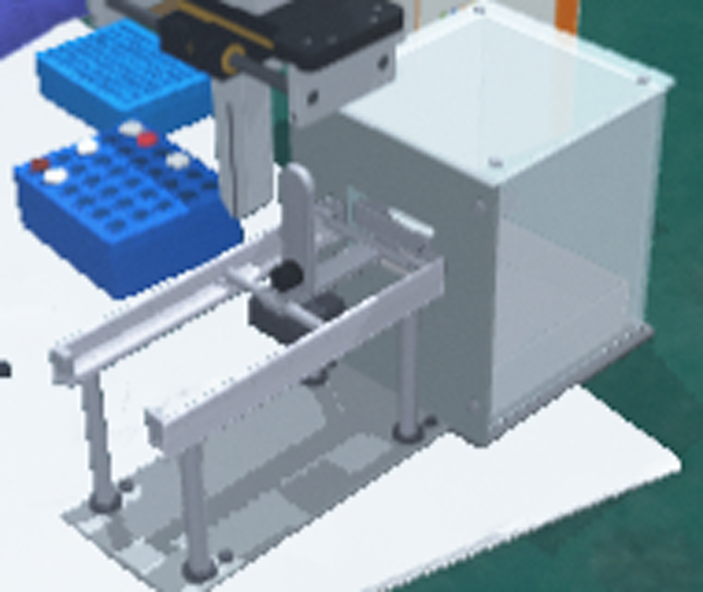

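The boat is fully in and level, with its lever at about (300,225). The fingertips are behind it. Approach, then push along the tipping arc.

>>> arm_command(moves=[[-0.03,0,0,0,0,0],[-0.025,0,0,0,0,0],[-0.01,0,0,0,0,0],[-0.004,0,0,0,0,0],[-0.004,0,0,0,0,0],[0,0,0,0,0,0]])

```text
time: 8.93
position: [0.5707, -0.0042, 0.1845]
eef_rot: [-0.001, -0.106, 0.994, 0.0]
ft_force: [-0.6, 0.5, -1.2]
finger_gap: 0.006
grasp_force: 0.0
```

>>> arm_command(moves=[[-0.01,0,-0.009,0,0,0],[-0.01,0,-0.009,0,0,0],[-0.0105,0,-0.008,0,0,0],[-0.0105,0,-0.008,0,0,0],[-0.0115,0,-0.007,0,0,0],[-0.0115,0,-0.007,0,0,0],[-0.012,0,-0.006,0,0,0],[-0.012,0,-0.006,0,0,0]])

```text
time: 9.6
position: [0.5969, 0.0013, 0.2036]
eef_rot: [0.0, -0.106, 0.994, -0.0]
ft_force: [-1.6, -0.9, 1.2]
finger_gap: 0.004
grasp_force: 0.9
```

```bash
python3 - <<'E'
from h import *
st()
E
```

```text
t 9.6 s 0.5846 n -0.1217 z 0.2036 F_s,n,z -1.76 -0.57 1.22
```

>>> arm_command(moves=[[-0.0125,0,-0.005,0,0,0],[-0.0125,0,-0.005,0,0,0],[-0.013,0,-0.004,0,0,0],[-0.013,0,-0.004,0,0,0],[-0.013,0,-0.003,0,0,0],[-0.013,0,-0.003,0,0,0],[-0.013,0,-0.002,0,0,0],[-0.013,0,-0.002,0,0,0],[0,0,0,0,0,0],[0,0,0,0,0,0],[0,0,0,0,0,0],[0,0,0,0,0,0]])

```text
time: 10.6
position: [0.6266, 0.0077, 0.2115]
eef_rot: [-0.0, -0.106, 0.994, 0.0]
ft_force: [-1.0, -1.5, 1.4]
finger_gap: 0.002
grasp_force: 1.0
```

```bash
python3 - <<'E'
from h import *
o=st()
b=grab_frame('scene')[110:270,265:425,::-1]
cv2.imwrite('pics/s5.png',cv2.resize(b,None,fx=3.7,fy=3.7,interpolation=2))
E
```

```text
t 10.6 s 0.615 n -0.1215 z 0.2115 F_s,n,z -1.34 -1.29 1.42
```

View pics/s5.png

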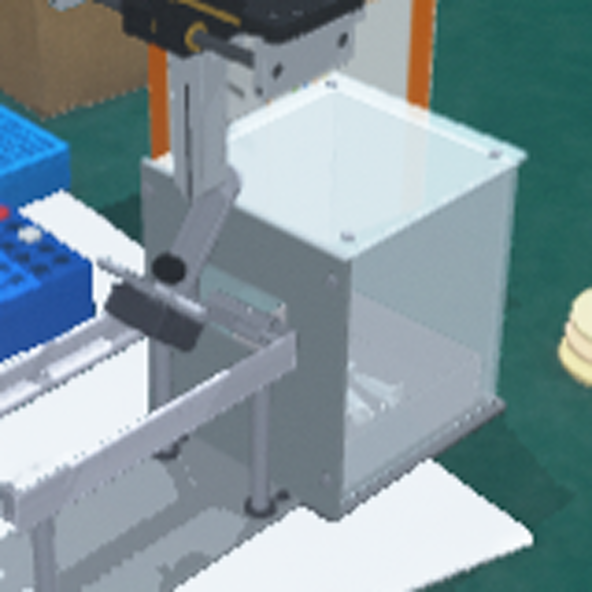

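The boat is tipped about 40°, and tubes lie in the tray at about (375,385). Hold a little longer, then return along the same arc.

>>> arm_command(moves=[[0,0,0,0,0,0],[0,0,0,0,0,0],[0,0,0,0,0,0],[0,0,0,0,0,0],[0.013,0,0.002,0,0,0],[0.013,0,0.002,0,0,0],[0.013,0,0.003,0,0,0],[0.013,0,0.003,0,0,0],[0.013,0,0.004,0,0,0],[0.013,0,0.004,0,0,0],[0.0125,0,0.005,0,0,0],[0.0125,0,0.005,0,0,0]])

```text
time: 11.65
position: [0.5959, 0.0011, 0.2031]
eef_rot: [-0.0, -0.106, 0.994, -0.0]
ft_force: [-1.7, -1.0, 2.1]
finger_gap: 0.008
grasp_force: 1.6
```

>>> arm_command(moves=[[0.012,0,0.006,0,0,0],[0.012,0,0.006,0,0,0],[0.0115,0,0.007,0,0,0],[0.0115,0,0.007,0,0,0],[0.0105,0,0.008,0,0,0],[0.0105,0,0.008,0,0,0],[0.01,0,0.009,0,0,0],[0.01,0,0.009,0,0,0],[0.02,0,0,0,0,0],[0.06,0,0,0,0,0],[0,0,0,0,0,0],[0,0,0,0,0,0]])

```text
time: 12.65
position: [0.5475, -0.0092, 0.1852]
eef_rot: [0.001, -0.106, 0.994, 0.0]
ft_force: [-0.0, -1.0, 1.0]
finger_gap: 0.004
grasp_force: 0.0
```

```bash
python3 - <<'E'
from h import *
o=st()
f=grab_frame('scene')[:,:,::-1]
a=f[170:260,285:405];b=f[205:245,345:385]
a=cv2.resize(a,None,fx=4,fy=4,interpolation=2);b=cv2.resize(b,(360,360),interpolation=2)
cv2.imwrite('pics/s6.png',cv2.hconcat([a[:, :440],b]))
E
```

```text
t 12.65 s 0.5341 n -0.1218 z 0.1852 F_s,n,z -0.25 -0.96 0.96
```

View pics/s6.png

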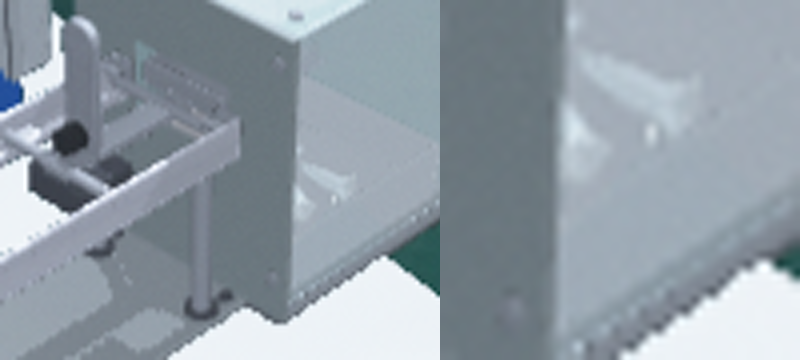

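The boat is back level with no tube showing through the slot, and the tubes lie in the tray at about (330,185) and (300,200). Next I'll go over the lever, tilt a little so the tips lead, and come down in front of it.

>>> arm_command(moves=[[0,0,-0.125,0,0,0],[0,0,-0.125,0,0,0],[0,0,0,0,0,0],[-0.11,0,0,0,0,0],[-0.11,0,0,0,0,0],[0,0,0,0,0.028,0],[0,0,0,0,0.028,0],[0,0,0,0,0,0],[0,0,0,0,0,0]])

```text
time: 13.45
position: [0.6132, 0.005, 0.2573]
eef_rot: [-0.088, -0.106, 0.99, -0.009]
ft_force: [0.3, -0.1, 0.3]
finger_gap: 0.005
grasp_force: 0.0
```

```bash
python3 - <<'E'
from h import *
o=st();print(rq(o['eef_rot']).round(3).tolist())
E
```

```text
t 13.45 s 0.6014 n -0.1214 z 0.2573 F_s,n,z 0.32 -0.12 0.33
[[-0.962, -0.211, -0.173], [-0.208, 0.977, -0.036], [0.177, 0.001, -0.984]]
```

>>> arm_command(moves=[[-0.018,0,0.101,0,0,0],[-0.018,0,0.101,0,0,0],[-0.018,0,0.101,0,0,0],[-0.018,0,0.101,0,0,0],[0,0,0,0,0,0],[0,0,0,0,0,0]])

```text
time: 13.95
position: [0.6103, 0.0045, 0.1368]
eef_rot: [-0.088, -0.105, 0.991, -0.009]
ft_force: [0.2, 0.3, 0.6]
finger_gap: 0.005
grasp_force: 0.0
```

```bash
python3 - <<'E'
from h import *
o=st()
E
```

```text
t 13.95 s 0.5984 n -0.1213 z 0.1368 F_s,n,z 0.27 0.26 0.56
```

>>> arm_command(moves=[[0.02,0,0.0035,0,0,0],[0.015,0,0.0026,0,0,0],[0.005,0,0.0009,0,0,0],[0.005,0,0.0009,0,0,0],[0.005,0,0.0009,0,0,0],[0.005,0,0.0009,0,0,0],[0.005,0,0.0009,0,0,0],[0.005,0,0.0009,0,0,0],[0.005,0,0.0009,0,0,0],[0.005,0,0.0009,0,0,0]])

```text
time: 14.78
position: [0.5901, -0.0002, 0.1374]
eef_rot: [-0.086, -0.105, 0.991, -0.009]
ft_force: [1.6, -0.2, 1.7]
finger_gap: 0.005
grasp_force: 1.3
```

>>> arm_command(moves=[[0.006,0,0.001,0,0,0],[0.007,0,0.0012,0,0,0],[0.008,0,0.0014,0,0,0],[0.008,0,0.0014,0,0,0],[0.008,0,0.0014,0,0,0],[0.008,0,0.0014,0,0,0],[0.008,0,0.0014,0,0,0],[0.008,0,0.0014,0,0,0]])

```text
time: 15.45
position: [0.5711, -0.0042, 0.1371]
eef_rot: [-0.087, -0.105, 0.991, -0.009]
ft_force: [2.9, 0.4, 2.7]
finger_gap: 0.002
grasp_force: 1.4
```

```bash
python3 - <<'E'
from h import *
o=st()
E
```

```text
t 15.45 s 0.5582 n -0.1217 z 0.1371 F_s,n,z 2.95 -0.21 2.68
```

>>> arm_command(moves=[[0.008,0,0.0014,0,0,0],[0.008,0,0.0014,0,0,0],[0.008,0,0.0014,0,0,0],[0.008,0,0.0014,0,0,0],[0.008,0,0.0014,0,0,0],[0.008,0,0.0014,0,0,0],[0.008,0,0.0014,0,0,0],[0.008,0,0.0014,0,0,0],[0.008,0,0.0014,0,0,0],[0.008,0,0.0014,0,0,0],[0.008,0,0.0014,0,0,0],[0.008,0,0.0014,0,0,0]])

```text
time: 16.45
position: [0.5424, -0.0103, 0.1371]
eef_rot: [-0.087, -0.105, 0.991, -0.009]
ft_force: [2.4, 1.1, 2.6]
finger_gap: 0.009
grasp_force: 1.4
```

>>> arm_command(moves=[[0.008,0,0.0014,0,0,0],[0.008,0,0.0014,0,0,0],[0.008,0,0.0014,0,0,0],[0.008,0,0.0014,0,0,0],[0.008,0,0.0014,0,0,0],[0.008,0,0.0014,0,0,0],[0.008,0,0.0014,0,0,0],[0.008,0,0.0014,0,0,0],[0.008,0,0.0014,0,0,0],[0.008,0,0.0014,0,0,0],[0.008,0,0.0014,0,0,0],[0.008,0,0.0014,0,0,0]])

```text
time: 17.45
position: [0.5138, -0.0165, 0.1372]
eef_rot: [-0.087, -0.105, 0.991, -0.009]
ft_force: [2.5, 1.1, 1.8]
finger_gap: 0.003
grasp_force: 1.2
```

```bash
python3 - <<'E'
from h import *
o=st()
E
```

```text
t 17.45 s 0.4997 n -0.122 z 0.1372 F_s,n,z 2.65 0.6 1.77
```

35 mm to go.

>>> arm_command(moves=[[0.008,0,0.0014,0,0,0],[0.008,0,0.0014,0,0,0],[0.008,0,0.0014,0,0,0],[0.008,0,0.0014,0,0,0],[0.008,0,0.0014,0,0,0],[0.008,0,0.0014,0,0,0],[0.008,0,0.0014,0,0,0],[0.008,0,0.0014,0,0,0],[0.008,0,0.0014,0,0,0],[0.008,0,0.0014,0,0,0],[0.006,0,0.001,0,0,0],[0.006,0,0.001,0,0,0]])

```text
time: 18.45
position: [0.4864, -0.0223, 0.1372]
eef_rot: [-0.087, -0.105, 0.991, -0.009]
ft_force: [2.6, 0.8, 0.1]
finger_gap: 0.005
grasp_force: 0.9
```

>>> arm_command(moves=[[0.005,0,0.0009,0,0,0],[0.005,0,0.0009,0,0,0],[0.005,0,0.0009,0,0,0]])

```text
time: 18.7
position: [0.4822, -0.0233, 0.1372]
eef_rot: [-0.087, -0.105, 0.991, -0.009]
ft_force: [2.1, 0.3, 1.1]
finger_gap: 0.003
grasp_force: 1.6
```

>>> arm_command(moves=[[0.004,0,0.0007,0,0,0],[0.004,0,0.0007,0,0,0],[0.004,0,0.0007,0,0,0]])

```text
time: 18.95
position: [0.4808, -0.024, 0.1375]
eef_rot: [-0.085, -0.105, 0.991, -0.009]
ft_force: [8.8, 1.3, -0.2]
finger_gap: 0.005
grasp_force: 4.0
```

>>> arm_command(moves=[[0.005,0,0.0009,0,0,0],[0.003,0,0.0005,0,0,0]])

```text
time: 19.12
position: [0.4798, -0.0243, 0.1384]
eef_rot: [-0.083, -0.106, 0.991, -0.009]
ft_force: [10.4, 1.9, 1.7]
finger_gap: 0.003
grasp_force: 5.0
```

>>> arm_command(moves=[[-0.006,0,-0.001,0,0,0],[-0.006,0,-0.001,0,0,0],[-0.006,0,-0.001,0,0,0],[-0.01,0,-0.0017,0,0,0],[-0.02,0,-0.0035,0,0,0],[-0.02,0,-0.0035,0,0,0],[0.018,0,-0.101,0,0,0],[0.018,0,-0.101,0,0,0],[0.018,0,-0.101,0,0,0],[0.018,0,-0.101,0,0,0],[0.018,0,-0.101,0,0,0],[0,0,0,0,0,0]])

```text
time: 20.12
position: [0.4985, -0.0204, 0.2981]
eef_rot: [-0.082, -0.105, 0.991, -0.011]
ft_force: [0.3, 0.4, 0.1]
finger_gap: 0.006
grasp_force: 0.0
```

>>> arm_command(moves=[[0,0.12,0,0,0,0],[0,0.12,0,0,0,0],[0,0.12,0,0,0,0],[0,0.12,0,0,0,0],[0,0.12,0,0,0,0],[0,0.12,0,0,0,0],[0,0.12,0,0,0,0],[0,0.12,0,0,0,0],[0,0,0,0,0,0]])

```text
time: 20.87
position: [0.4339, 0.2664, 0.2897]
eef_rot: [-0.089, -0.109, 0.99, -0.009]
ft_force: [-0.0, -1.7, 0.2]
finger_gap: 0.006
grasp_force: 0.0
```

```bash
python3 - <<'E'
from h import *
o=st()
f=grab_frame('top')[:,:,::-1];g=cv2.imread('pics/top0.png')
cv2.imwrite('pics/top9.png',f)
# dark boss blob in top view before/after -> along-rail shift; pan brightness (tubes) 
for im in(g,f):
    y=cv2.cvtColor(im,cv2.COLOR_BGR2GRAY)[255:300,235:265]
    n,l,s,c=cv2.connectedComponentsWithStats((y<60).astype(np.uint8))
    i=1+s[1:,4].argmax();uv=c[i]+[235,255];p=onz('top',uv,.142)
    print(s[i,4],uv.round(1),(p[:2]@E).round(4),(p[:2]@N).round(4))
    e,n_=E,N
# pan floor patch brightness, initial boat pin s .530, now .5155
for im,s0 in((g,.530),(f,.5155)):
    y=cv2.cvtColor(im,cv2.COLOR_BGR2GRAY)
    P=[np.r_[E*(s0+a/1000)+N*(-.1225+b/1000),.122] for a in range(22,92,2) for b in range(-20,21,4)]
    v=cv2.remap(y,proj('top',P).astype(np.float32).reshape(-1,1,2),None,1).reshape(35,11)
    print(v.mean().round(1),v.std().round(1),v.max(),v.mean(1).round().astype(int).tolist())
E
```

```text
t 20.87 s 0.4796 n 0.1715 z 0.2897 F_s,n,z -0.36 -1.7 0.21
31 [248.2 275.5] 0.458 -0.1266
33 [250.  282.8] 0.4443 -0.1276
127.8 16.3 160 [120, 125, 141, 151, 151, 146, 142, 141, 139, 134, 124, 115, 110, 113, 125, 140, 146, 141, 130, 121, 116, 114, 112, 110, 109, 112, 124, 138, 145, 140, 131, 122, 116, 115, 114]
126.1 15.3 145 [141, 140, 141, 141, 140, 141, 141, 141, 141, 141, 141, 141, 141, 141, 141, 141, 138, 131, 120, 112, 111, 111, 110, 111, 110, 110, 110, 111, 110, 110, 110, 111, 111, 111, 111]
```

```bash
python3 - <<'E'
from h import *
f=grab_frame('scene')[:,:,::-1];g=cv2.imread('pics/scene0.png')
for im,t in((g,(248.2,275.5)),(f,(250.,282.8))):
    y=cv2.cvtColor(im,cv2.COLOR_BGR2GRAY)
    y=y[212:236,245:275]
    n,l,s,c=cv2.connectedComponentsWithStats((y<50).astype(np.uint8))
    i=1+s[1:,4].argmax();uv=c[i]+[245,212];p,e=two(t,uv)
    print(s[i,4],uv.round(1),(p[:2]@E).round(4),(p[:2]@N).round(4),p[2].round(4),e.round(4))
g=grab_frame('scene')[:,:,::-1]; print('still',np.abs(g.astype(int)-f)[150:300,215:420].mean())
# bystanders unmoved
t0=cv2.imread('pics/top0.png').astype(int);t1=cv2.imread('pics/top9.png').astype(int)
print('bystander diff',np.abs(t0-t1)[170:340,380:450].mean(),np.abs(t0-t1)[20:80,400:460].mean())
E
```

```text
Traceback (most recent call last):
ValueError: attempt to get argmax of an empty sequence
```

```bash
python3 - <<'E'
from h import *
f=grab_frame('scene')[:,:,::-1];g=cv2.imread('pics/scene0.png')
for im,t in((g,(248.2,275.5)),(f,(250.,282.8))):
    y=cv2.cvtColor(im,cv2.COLOR_BGR2GRAY)[212:236,245:275]
    y=y.astype(int);thr=y.min()+25
    n,l,s,c=cv2.connectedComponentsWithStats((y<thr).astype(np.uint8))
    i=1+s[1:,4].argmax();uv=c[i]+[245,212];p,e=two(t,uv)
    print(y.min(),s[i,4],uv.round(1),(p[:2]@E).round(4),(p[:2]@N).round(4),p[2].round(4),e.round(4))
g=grab_frame('scene')[:,:,::-1]; print('still',np.abs(g.astype(int)-f)[150:300,215:420].mean())
t0=cv2.imread('pics/top0.png').astype(int);t1=cv2.imread('pics/top9.png').astype(int)
print('bystander diff',np.abs(t0-t1)[170:340,380:450].mean(),np.abs(t0-t1)[20:80,400:460].mean())
E
```

```text
52 56 [265.2 225.1] 0.4591 -0.1262 0.1351 0.0009
52 56 [260.1 228.2] 0.4452 -0.1272 0.1352 0.0007
still 0.7689430894308943
bystander diff 2.709719887955182 2.908148148148148
```

The boss is at the same height as before (so the boat is level) and 14 mm further back, at the rear stops. The pan is empty and the bystanders haven't moved.

```bash
python3 -c "
from cell import *
print(hand_in())"
```

```text
the job is handed in; nothing more can be done
None
```

The job is done and handed in at about 21 s: the boat went in level, tipped about 40° and came back level to its rear stops with its pan empty. Two tubes are clearly visible in the tray; I did not count the third there. I saw no contact with the slot edges, and the jar, bottle and timer did not move.

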